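# Find the unlatched service hatch and push it open

### The job

One of the four blue-grey hatches in the bench housing is unlatched. Find it by pressing with closed fingertips on the yellow dots: the latched hatches stay firm and the unlatched one rocks. Push its dotted end down as far as it goes and leave it wide open, with the jar, the bulb and the beaker left standing where they are.

Things in the scene. Friction and masses are not known exactly. Their poses are not given: they have to be found in the camera images.
- housing: Cream bench service housing, fixed to the bench, 265 mm deep (x) by 494 mm wide (y) by 130 mm high. Origin: under the line of hatch pivots, at bench level, mid-width; x points to its far side, y along the row of hatches, z up. The top spans x -110 to +155 mm; the ledge behind the hatches (x over 80 mm) carries jar and bulb.
- hatch_a (a joint): Blue-grey hatch A, one of four alike, 150 (housing x) by 100 by 8 mm, flush in the housing's top, 3 mm gap round it; pivots about housing y through its middle (x 0, y +177, z 126 mm). Value in rad: 0 closed; grows as the yellow-dotted (-x) end goes down and the plain end rises, to a stop at 0.7, dotted edge 48 mm down. The plain end cannot be pressed down.
- hatch_a_dot (a point): Centre of the 18 mm yellow dot on hatch A's upper face, 48 mm from the pivot; moves with the hatch; x towards the plain end, y along the pivot, z out of the face. Pressed here a latched hatch gives 1 to 2 mm, then is rigid; the unlatched one yields to about 2 N and stays where left; fully open, the surface straight below is 40 mm down. Any of the four may be unlatched.
- hatch_b (a joint): Blue-grey hatch B, one of four alike, 150 (housing x) by 100 by 8 mm, flush in the housing's top, 3 mm gap round it; pivots about housing y through its middle (x 0, y +59, z 126 mm). Value in rad: 0 closed; grows as the yellow-dotted (-x) end goes down and the plain end rises, to a stop at 0.7, dotted edge 48 mm down. The plain end cannot be pressed down.
- hatch_b_dot (a point): Centre of the 18 mm yellow dot on hatch B's upper face, 48 mm from the pivot; moves with the hatch; x towards the plain end, y along the pivot, z out of the face. Pressed here a latched hatch gives 1 to 2 mm, then is rigid; the unlatched one yields to about 2 N and stays where left; fully open, the surface straight below is 40 mm down. Any of the four may be unlatched.
- hatch_c (a joint): Blue-grey hatch C, one of four alike, 150 (housing x) by 100 by 8 mm, flush in the housing's top, 3 mm gap round it; pivots about housing y through its middle (x 0, y -59, z 126 mm). Value in rad: 0 closed; grows as the yellow-dotted (-x) end goes down and the plain end rises, to a stop at 0.7, dotted edge 48 mm down. The plain end cannot be pressed down.
- hatch_c_dot (a point): Centre of the 18 mm yellow dot on hatch C's upper face, 48 mm from the pivot; moves with the hatch; x towards the plain end, y along the pivot, z out of the face. Pressed here a latched hatch gives 1 to 2 mm, then is rigid; the unlatched one yields to about 2 N and stays where left; fully open, the surface straight below is 40 mm down. Any of the four may be unlatched.
- hatch_d (a joint): Blue-grey hatch D, one of four alike, 150 (housing x) by 100 by 8 mm, flush in the housing's top, 3 mm gap round it; pivots about housing y through its middle (x 0, y -177, z 126 mm). Value in rad: 0 closed; grows as the yellow-dotted (-x) end goes down and the plain end rises, to a stop at 0.7, dotted edge 48 mm down. The plain end cannot be pressed down.
- hatch_d_dot (a point): Centre of the 18 mm yellow dot on hatch D's upper face, 48 mm from the pivot; moves with the hatch; x towards the plain end, y along the pivot, z out of the face. Pressed here a latched hatch gives 1 to 2 mm, then is rigid; the unlatched one yields to about 2 N and stays where left; fully open, the surface straight below is 40 mm down. Any of the four may be unlatched.
- jar: Bystander: amber glass jar standing on the housing's ledge, 40 mm across, 60 mm high; origin at the centre of its base.
- bulb: Bystander: orange rubber dropper bulb standing on the housing's ledge, 44 mm across at the foot, 60 mm high; origin at the centre of its base.
- beaker: Bystander: glass beaker standing on the bench beside the housing, 68 mm across, 90 mm high; origin at the centre of its base.

How it is judged:
At the end, for the whole second after the job is handed in: The unlatched hatch stands open by more than 0.5 rad (its stop is at 0.7) and is at rest, the other three are closed (under 0.1 rad), and jar, bulb and beaker stand upright within 25 mm of where they were (((value of joint hatch_a above 0.5 rad and value of joint each of hatch_b, hatch_c, hatch_d below 0.1 rad) or (value of joint each of hatch_a, hatch_c, hatch_d below 0.1 rad and value of joint hatch_b above 0.5 rad) or (value of joint each of hatch_a, hatch_b, hatch_d below 0.1 rad and value of joint hatch_c above 0.5 rad) or (value of joint each of hatch_a, hatch_b, hatch_c below 0.1 rad and value of joint hatch_d above 0.5 rad)) and velocity of joint each of hatch_a, hatch_b, hatch_c, hatch_d below 0.1 rad/s and angle between each of jar, bulb, beaker's own z axis and vertical below 0.1 rad and distance of each of jar, bulb, beaker from where it was at the start of the episode below 0.025 m); the robot touches nothing.
It fails at once if the jar is shifted more than 25 mm, lifted or knocked over (distance of jar from where it was at the start of the episode above 0.025 m or angle between jar's own z axis and vertical above 0.35 rad).
It fails at once if the bulb is shifted more than 25 mm, lifted or knocked over (distance of bulb from where it was at the start of the episode above 0.025 m or angle between bulb's own z axis and vertical above 0.35 rad).
It fails at once if the beaker is shifted more than 25 mm, lifted or knocked over (distance of beaker from where it was at the start of the episode above 0.025 m or angle between beaker's own z axis and vertical above 0.35 rad).
It also fails if it takes over 48 s, if anything falls off the work surface, if the arm or the gripper's body presses on something with over 40 N, if the wrist force passes 120 N, or if a joint passes its speed limit or range.

### The arm

A 7-joint arm with a two-finger parallel gripper is mounted at the origin on the work surface. World frame = base frame: x ahead of the robot, y to its left, z up, the work surface at z = 0. Lengths are in m, angles in rad, forces in N, time in s.
With the tool pointing down it reaches from about 0.425 to 0.8 m from the base axis. Payload 8.3 kg.
Tool frame: the origin (TCP) lies midway between the tips of the shut fingers; the grasp point (between the pads) lies 19 mm behind it; z points along the fingers, y is the direction in which the jaws open and shut (so a half turn about z gives the same grasp; the last joint's range is limited). The gripper opens to 85 mm and grips with 20 to 120 N. Pads are 22 mm wide; open, the fingers measure 114 mm over their backs; the gripper's body (76 mm by 85 mm) begins 54 mm behind the grasp point. The pads swing forward as they close: fully open they stand 13 mm farther back than shut.
Start: joints at [-0.063, 0.383, 0.016, 1.37, -0.006, 1.388, -0.046], TCP at [0.625, 0, 0.231] pointing down, gripper open.
Joint ranges: [-2.95, 2.95], [-0.25, 2.06], [-1.52, 1.56], [0.18, 2.33], [-1.44, 4.58], [0.02, 2.06], [-3.01, 3.01]. Speed limits (rad/s): [2.39, 2.39, 3.01, 3.01, 3.14, 3.14, 3.14].

### API

Orientations are given as [roll, pitch, yaw] about the fixed x, y, z axes, in that order (R = Rz(yaw) Ry(pitch) Rx(roll)).
In Python, from cell import robot, eyes, sign_off gives the robot as it stands.
- The arm moves only by the tool servo_tool, never from a script. Its argument "rows" is a list of rows, each a list of 5 numbers: the shift along the tool's x, y, z in mm, then the turn about the tool's z in rad, then the opening, from 0 (shut) to 1 (fully open). A call has 1 to 20 rows; each row is the pose to reach, as a shift and turn from the pose commanded when the call began, along the tool's axes at that moment; what a row does not reach only later rows make up. A row lasts 1/10 s, in which the tool goes at most 50 mm and 8.59 degrees, less where a joint would pass 70% of its speed; a pose out of reach is approached as far as the arm can. A call with a gripper value outside its range is refused whole. The fingers move at their own pace and stop on an object; "newtons" is the grip in N (left out, the last holds). Time passes only in rows, so rows that repeat a pose let the fingers close. It gives the time, the measured TCP pose, the force and the opening at its end, in the units of the state.
- robot.sense(): the state, without advancing time (a new reading comes with each control period).
- eyes.grab_frame(name): name is "scene" or "side" or "wrist"; returns a dict with "color" (384x512x3 uint8, red, green, blue), "intrinsics" (3x3 intrinsics, pixels), "view" (4x4, takes a point from world to camera coordinates). Camera axes: x right, y up, looking along -z (the intrinsics and any distortion apply to the point x, -y, -z); pixel columns grow to the right and rows downward; lengths in m; the calibration is good to about 2 mm. A picture is of the moment at which its call begins. There is no depth.
- sign_off(): hands the job in, once; it reports no verdict.
The state is a dict: "time": time; "joint_positions": joint angles; "qvel": joint speeds; "effort": joint torques, N m; "ee_pos": TCP position; "eef_rot": TCP orientation; "force": force on the tool from outside, world axes, zero at the start; "ft_torque": the same for the moment, N m; "gripper_width": opening from 0.0 (shut) to 1.0 (fully open).
Only numpy, scipy, OpenCV 4.12 (cv2) and the standard library are available. Lean on these libraries where they do the work, as an engineer would, in place of code of your own. Each camera call takes 0.05 s, during which the arm holds its last target.

## Working session

There is one attempt and no reset: what is moved stays moved. The work goes in short steps, Python scripts to look and compute and a tool call to move; the robot and the scene stay as the last step left them, time stands still between calls to the robot, and variables do not carry over. Pictures are saved under pics/ and viewed, and the job is handed in when it is done.

Besides the shell and the picture viewer there is one more tool, called after ">>>" by a JSON object that holds its "fn" and its "kwargs". servo_tool: Moves the arm, as the interface text tells. Its arguments: {"type":"object","properties":{"rows":{"type":"array","items":{"type":"array","items":{"type":"number"}}},"newtons":{"type":"number"}},"required":["rows"]}

```bash
mkdir -p pics; python3 - <<'E'
from cell import robot, eyes
import cv2,pickle
s=robot.sense();print(s)
d={}
for n in ["scene","side","wrist"]:
    f=eyes.grab_frame(n);d[n]=f;cv2.imwrite(f"pics/{n}0.png",f["color"][:,:,::-1]);print(n,f["intrinsics"],f["view"],f.keys())
pickle.dump(d,open("d0.pkl","wb"))
E
```

```text
{'time': 0.0, 'joint_positions': array([-0.06288791,  0.38424469,  0.01642742,  1.37114179, -0.0063092 ,
        1.38820202, -0.04647108]), 'qvel': array([-6.09386472e-05,  8.35281215e-04,  9.34789960e-04,  1.70461594e-03,
       -2.41418647e-04, -9.61681836e-05, -1.89832610e-04]), 'effort': array([-4.50568632e-04, -6.27588844e+01,  8.43669288e-01, -3.71825659e+01,
        1.65239023e-02,  1.39937960e-02, -1.08329079e-04]), 'ee_pos': array([6.24502772e-01, 4.06816113e-07, 2.30280819e-01]), 'eef_rot': array([-3.13964728e+00,  4.60790165e-05,  1.57082578e+00]), 'force': array([-0.20137271, -0.33904805, -0.33968479]), 'ft_torque': array([ 0.05330356,  0.02822638, -0.05124125]), 'gripper_width': 0.9999041301687647}
scene [[391.00764927   0.         252.42290947]
 [  0.         391.00764927 183.97586646]
 [  0.           0.           1.        ]] [[-0.04080881  0.99908339  0.012924    0.07638984]
 [-0.82745987 -0.04104301  0.56002289  0.41396047]
 [ 0.56004     0.01215978  0.82837633 -1.27370073]
 [ 0.          0.          0.          1.        ]] dict_keys(['color', 'intrinsics', 'view'])
side [[379.55829168   0.         258.2202536 ]
 [  0.         379.55829168 189.61115008]
 [  0.           0.           1.        ]] [[ 0.74477967 -0.6672894   0.00530019 -0.4741776 ]
 [ 0.3026806   0.34488722  0.88850282 -0.27804151]
 [-0.59471648 -0.66013458  0.45884054 -0.6341566 ]
 [ 0.          0.          0.          1.        ]] dict_keys(['color', 'intrinsics', 'view'])
wrist [[271.15276983   0.         258.4278213 ]
 [  0.         271.15276983 190.83626525]
 [  0.           0.           1.        ]] [[ 9.99997475e-01 -6.40874174e-04 -2.15372801e-03 -6.24721445e-01]
 [ 1.44208222e-05  9.60276838e-01 -2.79049089e-01  3.61294087e-02]
 [ 2.24701048e-03  2.79048353e-01  9.60274423e-01 -3.78588768e-01]
 [ 0.00000000e+00  0.00000000e+00  0.00000000e+00  1.00000000e+00]] dict_keys(['color', 'intrinsics', 'view'])
```

View pics/scene0.png

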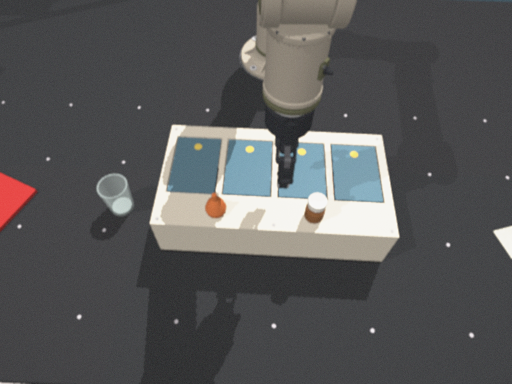

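View pics/side0.png

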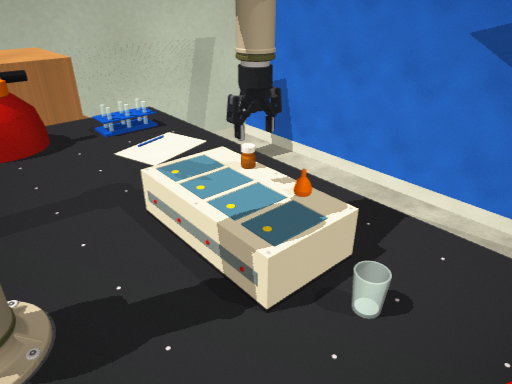

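View pics/wrist0.png

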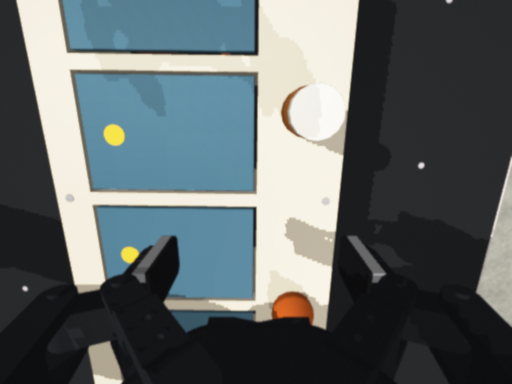

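The scene view shows the yellow dots at about (198,146), (250,149), (301,152) and (354,154). The bulb is near (215,207), the jar near (316,210) and the beaker near (116,195). Next I'll locate the dots precisely.

```bash
cat > h.py <<'E'
import numpy as np,cv2
def dots(c):
    h=cv2.cvtColor(np.ascontiguousarray(c),cv2.COLOR_RGB2HSV)
    m=cv2.inRange(h,(22,150,90),(35,255,255))
    n,l,s,ce=cv2.connectedComponentsWithStats(m)
    return [(ce[i],s[i,4]) for i in range(1,n) if s[i,4]>12]
def bp(f,p,z):
    V=f["view"];K=f["intrinsics"];R=V[:3,:3];o=-R.T@V[:3,3]
    d=np.linalg.inv(K)@[p[0],p[1],1];d=R.T@(d*[1,-1,-1])
    return o+d*(z-o[2])/d[2]
E
python3 - <<'E'
from h import *
import pickle
d=pickle.load(open("d0.pkl","rb"))
for n,f in d.items():
    for c,a in dots(f["color"]): print(n,c.round(1),a,bp(f,c,.130).round(4))
f=d["scene"]
for nm,p,z in [("cornerR near",(386,135),.13),("L near",(168,128),.13),("jar lid",(317,201),.19),("bulb tip",(214,194),.19),("beaker base",(122,207),0)]: print(nm,bp(f,p,z).round(3))
E
```

```text
side [174.9 171.1] 17 [0.4996 0.172  0.13  ]
side [199.8 187. ] 20 [0.4968 0.0536 0.13  ]
side [230.4 205.4] 27 [ 0.4965 -0.0645  0.13  ]
side [266.9 228.1] 38 [ 0.4947 -0.183   0.13  ]
wrist [113.9 134.6] 299 [0.4981 0.0516 0.13  ]
wrist [129.6 254.4] 197 [ 0.4962 -0.066   0.13  ]
cornerR near [0.437 0.254 0.13 ]
L near [ 0.442 -0.259  0.13 ]
jar lid [0.664 0.071 0.19 ]
bulb tip [ 0.658 -0.126  0.19 ]
beaker base [ 0.586 -0.37   0.   ]
```

Dots A to D come out at about (0.499, 0.171), (0.498, 0.052), (0.4965, -0.065) and (0.495, -0.183). The spacing is 118 mm, as given. I'll start with B, moving above it first.

>>> {"fn": "servo_tool", "kwargs": {"rows": [[0, -20, 0, 0, 0], [15, -50, 0, 0, 0], [30, -80, 0, 0, 0], [45, -110, 0, 0, 0], [52, -126, 10, 0, 0], [52, -126, 40, 0, 0], [52, -126, 65, 0, 0], [52, -126, 80, 0, 0], [52, -126, 85, 0, 0], [52, -126, 85, 0, 0], [52, -126, 85, 0, 0]], "newtons": 40}}

```text
time: 1.25
ee_pos: [0.4995, 0.0521, 0.1471]
eef_rot: [3.141, -0.0, 1.571]
force: [0.5, 1.2, 0.4]
gripper_width: 0.002
```

>>> {"fn": "servo_tool", "kwargs": {"rows": [[0, 0, 6, 0, 0], [0, 0, 12, 0, 0], [0, 0, 15, 0, 0], [0, 0, 17, 0, 0], [0, 0, 19, 0, 0], [0, 0, 21, 0, 0], [0, 0, 21, 0, 0], [0, 0, 21, 0, 0]]}}

```text
time: 2.05
ee_pos: [0.499, 0.052, 0.1293]
eef_rot: [3.14, -0.0, 1.571]
force: [-18.8, -2.4, 40.0]
gripper_width: -0.0
```

B is firm: 40 N at z = 0.129. Next is C.

>>> {"fn": "servo_tool", "kwargs": {"rows": [[0, 0, -10, 0, 0], [0, 0, -20, 0, 0], [-30, 0, -22, 0, 0], [-70, -1, -22, 0, 0], [-105, -1, -22, 0, 0], [-118, -2, -20, 0, 0], [-118, -2, -15, 0, 0], [-118, -2, -9, 0, 0], [-118, -2, -6, 0, 0], [-118, -2, -4, 0, 0], [-118, -2, -2, 0, 0], [-118, -2, -1, 0, 0], [-118, -2, -1, 0, 0]]}}

```text
time: 3.35
ee_pos: [0.497, -0.064, 0.1294]
eef_rot: [3.141, -0.001, 1.573]
force: [-16.5, 3.2, 32.8]
gripper_width: 0.004
```

C is firm too, at 33 N. Next is D.

>>> {"fn": "servo_tool", "kwargs": {"rows": [[0, 0, -10, 0, 0], [0, 0, -20, 0, 0], [-30, 0, -22, 0, 0], [-70, -1, -22, 0, 0], [-105, -1, -22, 0, 0], [-118, -2, -20, 0, 0], [-118, -2, -15, 0, 0], [-118, -2, -9, 0, 0], [-118, -2, -6, 0, 0], [-118, -2, -4, 0, 0], [-118, -2, -2, 0, 0], [-118, -2, -1, 0, 0], [-118, -2, 0, 0, 0], [-118, -2, 0, 0, 0]]}}

```text
time: 4.75
ee_pos: [0.4953, -0.1821, 0.1294]
eef_rot: [3.14, -0.002, 1.573]
force: [-14.1, 7.4, 29.3]
gripper_width: 0.001
```

D is firm as well, so it should be A. I'll press A gently first to confirm.

>>> {"fn": "servo_tool", "kwargs": {"rows": [[0, 0, -12, 0, 0], [0, 0, -25, 0, 0], [35, 0, -30, 0, 0], [75, 0, -30, 0, 0], [115, 0, -30, 0, 0], [155, 1, -30, 0, 0], [195, 2, -30, 0, 0], [235, 3, -30, 0, 0], [275, 4, -30, 0, 0], [315, 5, -30, 0, 0], [345, 5, -30, 0, 0], [354, 5, -25, 0, 0], [354, 5, -15, 0, 0], [354, 5, -9, 0, 0], [354, 5, -6, 0, 0], [354, 5, -3, 0, 0], [354, 5, 0, 0, 0], [354, 5, 0, 0, 0]]}}

```text
time: 6.55
ee_pos: [0.5001, 0.1693, 0.1261]
eef_rot: [-3.142, 0.0, 1.57]
force: [0.6, 0.0, 0.8]
gripper_width: 0.001
```

A yields: less than 1 N at z = 0.126. I'll push it down slowly.

>>> {"fn": "servo_tool", "kwargs": {"rows": [[0, 0, 3, 0, 0], [0, 0, 6, 0, 0], [0, 0, 9, 0, 0], [0, 0, 12, 0, 0], [0, 0, 15, 0, 0], [0, 0, 18, 0, 0], [0, 0, 21, 0, 0], [0, 0, 24, 0, 0], [0, 0, 27, 0, 0], [0, 0, 30, 0, 0], [0, 0, 32, 0, 0], [0, 0, 34, 0, 0], [0, 0, 34, 0, 0]]}}

```text
time: 7.85
ee_pos: [0.5006, 0.1702, 0.0959]
eef_rot: [3.139, -0.001, 1.571]
force: [-13.3, -6.0, 35.2]
gripper_width: 0.002
```

```bash
python3 - <<'E'
from cell import robot, eyes
import cv2
f=eyes.grab_frame("side");cv2.imwrite("pics/side1.png",f["color"][:,:,::-1])
E
```

```text
(no output)
```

View pics/side1.png

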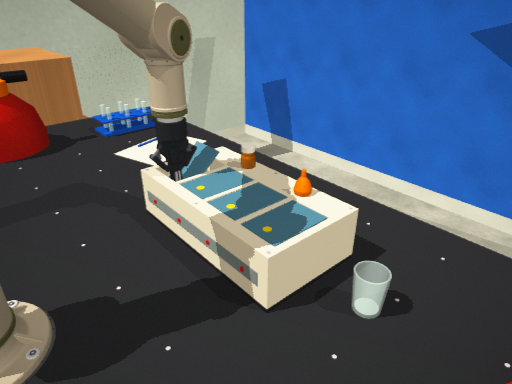

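The side view shows hatch A tilted steeply, with its plain end raised near (203,155). Jar, bulb and beaker are undisturbed. The force is 35 N at z = 0.096, which fits the stop at 0.7 rad once fingertip thickness is allowed for. Retreating straight up.

>>> {"fn": "servo_tool", "kwargs": {"rows": [[0, 0, -5, 0, 0], [0, 0, -15, 0, 0], [0, 0, -30, 0, 0], [0, 0, -50, 0, 0], [0, 0, -75, 0, 0], [0, 0, -100, 0, 0], [0, 0, -130, 0, 0], [-30, 0, -150, 0, 0], [-60, 0, -150, 0, 0], [-90, 0, -150, 0, 0], [-120, 0, -150, 0, 0], [-150, 0, -150, 0, 0], [-150, 0, -150, 0, 0], [-150, 0, -150, 0, 0], [-150, 0, -150, 0, 0]]}}

```text
time: 9.4
ee_pos: [0.4999, 0.0213, 0.2422]
eef_rot: [-3.141, -0.001, 1.572]
force: [-0.4, 0.6, -0.6]
gripper_width: 0.001
```

```bash
python3 - <<'E'
from cell import robot, eyes
import cv2,numpy as np
from h import *
s=robot.sense();print(s["time"],s["force"],s["ee_pos"])
a=[]
for n in ["side","scene"]:
    f=eyes.grab_frame(n);a.append(f["color"][:,:,::-1])
    if n=="side":
        for c,k in dots(f["color"]): print(c,k,bp(f,c,.13).round(4),bp(f,c,.098).round(4))
cv2.imwrite("pics/end.png",cv2.resize(np.hstack([x[90:330] for x in a]),(800,188)))
cv2.imwrite("pics/end1.png",cv2.resize(a[0][120:330,120:400],(800,600)))
E
```

```text
9.4 [-0.41674674  0.61392555 -0.63658357] [0.49989019 0.02127031 0.24216644]
[200. 187.] 19 [0.497  0.0532 0.13  ] [0.531  0.1071 0.098 ]
[230.46666667 205.76666667] 30 [ 0.4958 -0.0657  0.13  ] [ 0.5297 -0.021   0.098 ]
[266.92105263 228.52631579] 38 [ 0.4938 -0.1841  0.13  ] [ 0.5276 -0.1486  0.098 ]
```

View pics/end1.png

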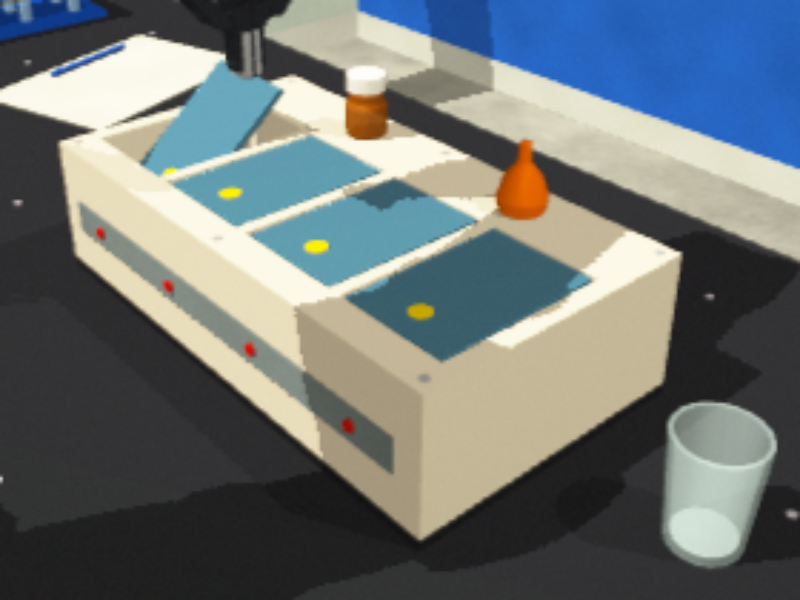

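View pics/end.png

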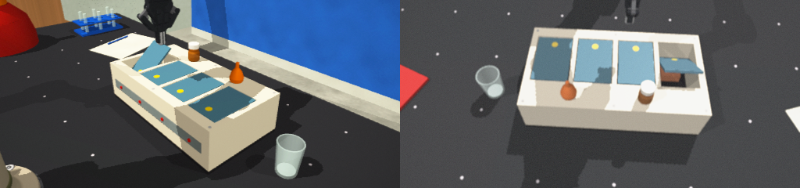

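Hatch A stands open with its raised edge near crop pixel (222,62). B, C and D are flush, and jar, bulb and beaker stand. I'll check the opening angle by projection before handing in.

```bash
python3 - <<'E'
import pickle,numpy as np
f=pickle.load(open("d0.pkl","rb"))["side"]
for a in (.4,.5,.6,.7):
  for dy in(50,-50):
    c,s=np.cos(a),np.sin(a); y=.171+dy/1e3
    p=np.array([.547+.075*c-.004*s,y,.126+.075*s+.004*c,1]);q=(f["view"]@p)[:3]*[1,-1,-1];u=f["intrinsics"]@q;u=u/u[2]
    print(a,dy,((u[:2]-120)/.35).round(0))
E
```

```text
0.4 50 [230.  72.]
0.4 -50 [291. 101.]
0.5 50 [226.  67.]
0.5 -50 [288.  95.]
0.6 50 [222.  62.]
0.6 -50 [284.  90.]
0.7 50 [218.  57.]
0.7 -50 [279.  86.]
```

The projection puts the angle at 0.6 to 0.65 rad, a bit short of the 0.7 stop. There is plenty of time, so I'll press again nearer the edge to be sure of the stop.

>>> {"fn": "servo_tool", "kwargs": {"rows": [[40, -3, 0, 0, 0], [80, -6, 0, 0, 0], [120, -10, 0, 0, 0], [148, -10, 0, 0, 0], [150, -10, 30, 0, 0], [150, -10, 70, 0, 0], [150, -10, 110, 0, 0], [150, -10, 135, 0, 0], [150, -10, 143, 0, 0], [150, -10, 147, 0, 0], [150, -10, 150, 0, 0], [150, -10, 152, 0, 0], [150, -10, 152, 0, 0]]}}

```text
time: 10.8
ee_pos: [0.4906, 0.1703, 0.0912]
eef_rot: [3.14, -0.001, 1.571]
force: [-0.3, 1.0, 0.0]
gripper_width: -0.006
```

>>> {"fn": "servo_tool", "kwargs": {"rows": [[0, 0, 2, 0, 0], [0, 0, 4, 0, 0], [0, 0, 5, 0, 0], [0, 0, 6, 0, 0], [0, 0, 6, 0, 0]]}}

```text
time: 11.3
ee_pos: [0.4914, 0.1704, 0.0883]
eef_rot: [3.138, -0.001, 1.57]
force: [-11.5, -4.1, 31.1]
gripper_width: 0.003
```

It is rigid here too. The two contact points give a slope of 7.6/9.2 mm, which is 0.69 rad, so the hatch is at its stop. Retreating.

>>> {"fn": "servo_tool", "kwargs": {"rows": [[0, 0, -5, 0, 0], [0, 0, -15, 0, 0], [0, 0, -30, 0, 0], [0, 0, -50, 0, 0], [0, 0, -75, 0, 0], [0, 0, -100, 0, 0], [0, 0, -130, 0, 0], [-40, 0, -155, 0, 0], [-80, 0, -155, 0, 0], [-120, 0, -155, 0, 0], [-150, 0, -155, 0, 0], [-150, 0, -155, 0, 0], [-150, 0, -155, 0, 0], [-150, 0, -155, 0, 0]]}}

```text
time: 12.7
ee_pos: [0.49, 0.0214, 0.2394]
eef_rot: [3.142, -0.001, 1.573]
force: [0.1, 0.3, -0.2]
gripper_width: -0.001
```

```bash
python3 - <<'E'
from cell import robot, eyes, sign_off
import cv2,numpy as np
s=robot.sense();print(s["time"],s["force"],s["ee_pos"])
f=eyes.grab_frame("side");cv2.imwrite("pics/fin.png",cv2.resize(f["color"][120:330,120:400,::-1],(800,600)))
E
```

```text
12.7 [ 0.09670138  0.32786418 -0.23473701] [0.48998221 0.0214417  0.23942593]
```

View pics/fin.png

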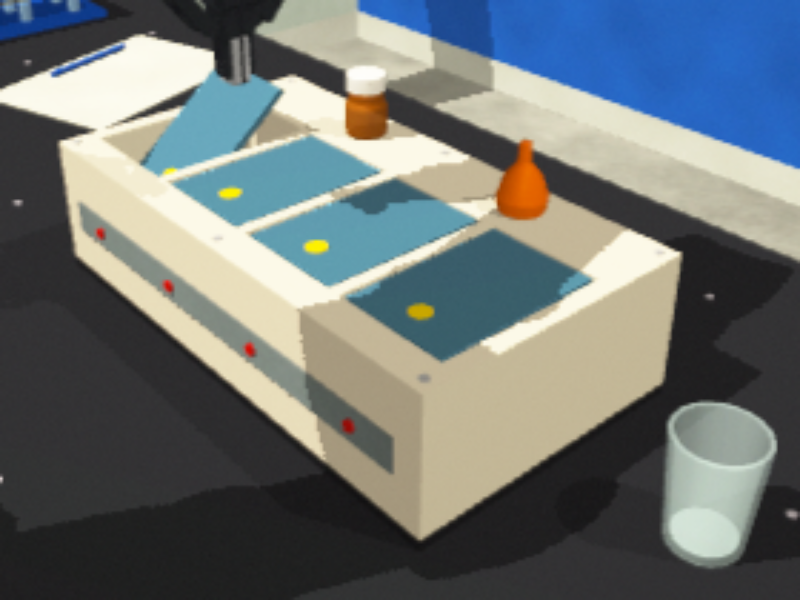

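The view is unchanged: A is wide open, with its edge near (280,90), and everything else is in place. The arm is clear, at z = 0.24 with no force.

```bash
python3 -c "
from cell import sign_off
print(sign_off())"
```

```text
the job is handed in; nothing more can be done
None
```

Hatch A was the unlatched one. I pushed it down to its stop and left it open, then handed the job in at about 12.8 s of the 48 s allowed; no verdict was reported.

- **Finding it:** B, C and D were firm when pressed on their dots, at 29–40 N about 1 mm down. A gave way under less than 1 N.
- **Opening angle:** The two final contact points on A, both rigid at 31–35 N, give a slope of about 0.69 rad. A rough projection from the side camera read lower, about 0.6–0.65 rad. Both are above the 0.5 rad needed.
- **Everything else:** The last picture shows B, C and D flush. The jar, bulb and beaker look upright and undisturbed; I judged this by eye and did not measure their positions again. The arm was clear, with no contact force.

The highest reading was 40.0 N, at the fingertips while pressing on B. That equals the limit for the arm or gripper body, but only the closed fingertips were in contact.

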